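# Find the full weight case by feel and slide it into the bay

### The arm

A 6-joint arm with a two-finger parallel gripper is mounted at the origin on the work surface. World frame = base frame: x ahead of the robot, y to its left, z up, the work surface at z = 0. Lengths are in m, angles in degrees, forces in N, time in s.
With the tool pointing down it reaches from about 0.35 to 0.875 m from the base axis. Payload 4.2 kg.
Tool frame: the origin (TCP) lies between the finger pads; the fingertips stand 19 mm ahead of it and the grasp point (between the pads) is the TCP; z points along the fingers, y is the line along which they close (so a half turn about z gives the same grasp; the last joint's range is limited). The gripper opens to 87 mm and grips with 3 to 60 N. Pads are 19 mm wide; open, the fingers measure 117 mm over their backs; the gripper's body (75 mm by 190 mm) begins 51 mm behind the grasp point.
Start: joints at [88.786, 22.042, 0.453, 0, -68.411, -14.817], TCP at [0.173, 0.601, 0.242] pointing down, gripper open.
Joint ranges: [-179.83, 179.83], [-69.29, 118.12], [-61.27, 80.66], [-181.25, 117.63], [-171.15, -9.14], [-177.46, 177.46]. Speed limits (degrees/s): [159.86, 159.86, 180, 180, 180, 180].

### API

Orientations are given as a 3x3 rotation matrix whose columns are the frame's x, y, z axes.
In Python, from station import r gives the robot as it stands.
- The arm moves only by the tool drive_tool, never from a script. Its argument "steps" is one flat list of numbers, 7 for each row, row after row: the turn, a rotation vector about the tool's x, y, z in rad, then the shift along the tool's x, y, z in m, then the opening, from 0 (shut) to 1 (fully open). A call has 1 to 10 rows; each row shifts and turns the commanded pose from where the row before left it, along the tool's axes as they then stand; what a row does not reach is not made up. A row lasts 1/12 s, in which the tool goes at most 41.7 mm and 7.16 degrees, less where a joint would pass 70% of its speed; a pose out of reach is approached as far as the arm can. A call is refused whole if a number of a shift passes 0.0417 or a number of a turn 0.125, either way. A call with a gripper value outside its range is refused whole. The fingers move at their own pace and stop on an object; the grip force is fixed at half the most. Time passes only in rows, so rows that do not move let the fingers close. It gives the time, the measured TCP pose, the force, the opening and the grip force at its end, in the units of the state.
- r.sense(): the state, without advancing time (a new reading comes with each control period).
- r.capture(name): name is "side" or "top"; returns the picture (420x560x3 uint8, blue, green, red); there is no depth.
- r.camera_params(name): a dict with "camera_matrix" (3x3 intrinsics, pixels), "extrinsics" (4x4, takes a point from world to camera coordinates). Camera axes: x right, y down, z forward; pixel columns grow to the right and rows downward; lengths in m; the calibration is good to about 2 mm. A picture is of the moment at which its call begins. camera_params takes no time and is no camera call.
- r.finish_job(): hands the job in; it is judged then, once.
The state is a dict: "time_s": time; "joints": joint angles; "joint_velocities": joint speeds; "effort": joint torques, N m; "tcp_pos": TCP position; "ee_rot": TCP orientation; "wrist_force": force on the tool from outside, world axes, zero at the start; "moment": the same for the moment, N m; "gripper_width": opening from 0.0 (shut) to 1.0 (fully open); "gripper_force": force on a finger pad.
Only numpy, scipy, OpenCV 4.12 (cv2) and the standard library are available. Lean on these libraries where they do the work, as an engineer would, in place of code of your own. Each camera call takes 0.05 s, during which the arm holds its last target. There are 200 camera calls.

### The job

One of the three closed cases holds the steel weights and the other two are empty. Feel which it is by taking the knob and raising the near end of each case about a centimetre, then setting it down again: red first, then yellow, then blue. Then slide the full case along the bench, without picking it up, until it is wholly inside the yellow tape outline and roughly square with it; leave the empty cases, the two dropper bottles beside the row and the spatula where they are.

Things in the scene. Friction and masses are not known exactly. Their poses are not given: they have to be found in the camera images.
- case_red: Closed grey-white plastic weight-set case with a red knob: 110 (its x) x 80 (its y) mm, 55 mm high without the knob. Origin at the centre of its underside, z up. The red knob, 24 (x) x 20 (y) mm, stands on the lid (top at 92 mm), 42 mm from the case's centre towards -x, the end near the robot; a flat red tab marks the far end of the lid. It stands loose on the bench.
- case_red_knob (a point): Point in the red knob to pinch, 78 mm above the case's underside, 23 mm above the lid. The knob swings freely on a pivot along the case's y (61 mm above the underside, sprung lightly upright, +-0.5 rad), so a case lifted here tips up on its far bottom edge. An empty case weighs about 0.25 kg, the full one 0.8 to 1.0 kg; the load sits in the middle.
- case_yellow: Closed grey-white plastic weight-set case with a yellow knob: 110 (its x) x 80 (its y) mm, 55 mm high without the knob. Origin at the centre of its underside, z up. The yellow knob, 24 (x) x 20 (y) mm, stands on the lid (top at 92 mm), 42 mm from the case's centre towards -x, the end near the robot; a flat yellow tab marks the far end of the lid. It stands loose on the bench.
- case_yellow_knob (a point): Point in the yellow knob to pinch, 78 mm above the case's underside, 23 mm above the lid. The knob swings freely on a pivot along the case's y (61 mm above the underside, sprung lightly upright, +-0.5 rad), so a case lifted here tips up on its far bottom edge. An empty case weighs about 0.25 kg, the full one 0.8 to 1.0 kg; the load sits in the middle.
- case_blue: Closed grey-white plastic weight-set case with a blue knob: 110 (its x) x 80 (its y) mm, 55 mm high without the knob. Origin at the centre of its underside, z up. The blue knob, 24 (x) x 20 (y) mm, stands on the lid (top at 92 mm), 42 mm from the case's centre towards -x, the end near the robot; a flat blue tab marks the far end of the lid. It stands loose on the bench.
- case_blue_knob (a point): Point in the blue knob to pinch, 78 mm above the case's underside, 23 mm above the lid. The knob swings freely on a pivot along the case's y (61 mm above the underside, sprung lightly upright, +-0.5 rad), so a case lifted here tips up on its far bottom edge. An empty case weighs about 0.25 kg, the full one 0.8 to 1.0 kg; the load sits in the middle.
- bay: Bay outlined on the bench in yellow tape (flat, no height): inside 220 (its x) x 190 (its y) mm, tape 20 mm wide. Origin at its centre on the bench, x away from the robot. Its centre lies farther from the robot than the row of cases, whose far ends may overlap the tape.
- dropper_amber: Brown dropper bottle with a red bulb, 52 mm wide, 118 mm high; origin at the centre of its underside
- dropper_green: Green-glass dropper bottle with a red bulb, 52 mm wide, 118 mm high; origin at the centre of its underside
- spatula: Metal spatula with a wooden handle, 190 mm long, lying on the bench to the robot's right; origin near its middle, x along it
There are look-alikes about, which are no part of the job. What is shaped like the case_red but brown or green is not meant.

How it is judged:
By the outcome, as a careful person would: the job done as asked, in the order asked, and still so for the second after the job is handed in, with the robot touching nothing.
It also fails if it takes over 72 s, if anything falls off the work surface, if the arm or the gripper's body presses on something with over 40 N, if the wrist force passes 120 N, or if a joint passes its speed limit or range.

## Working session

There is one attempt and no reset: what is moved stays moved. The work goes in short steps, Python scripts to look and compute and a tool call to move; the robot and the scene stay as the last step left them, time stands still between calls to the robot, and variables do not carry over. Pictures are saved under pics/ and viewed, at most 10 in all, crops included, and the job is handed in when it is done.

Besides the shell and the picture viewer there is one more tool, called after "Request:" as name(argument=value, ...) on one line, values as JSON. drive_tool: Moves the arm, as the interface text tells. Its arguments: {"type":"object","properties":{"steps":{"type":"array"}},"required":["steps"]}

```bash
mkdir -p pics
python3 - <<'E'
from station import r
import cv2
for n in("top","side"):
    cv2.imwrite(f"pics/{n}0.png",r.capture(n)); p=r.camera_params(n); print(n,p["camera_matrix"],p["extrinsics"])
s=r.sense();print(s)
E
```

```text
top [[394.7879906    0.         286.49321008]
 [  0.         394.7879906  208.55561303]
 [  0.           0.           1.        ]] [[ 0.01136129 -0.99986845 -0.01157634  0.01011634]
 [-0.98674016 -0.00933605 -0.16203918  0.48956652]
 [ 0.16190979  0.01326382 -0.98671642  1.09374757]
 [ 0.          0.          0.          1.        ]]
side [[386.00774737   0.         278.27749695]
 [  0.         386.00774737 214.08069152]
 [  0.           0.           1.        ]] [[-0.99876247 -0.04631995  0.01811056  0.47124311]
 [-0.04534195  0.69840572 -0.71426435  0.08429568]
 [ 0.02043617 -0.71420159 -0.69964166  0.99982949]
 [ 0.          0.          0.          1.        ]]
{'time_s': 0.1, 'joints': array([ 8.87852727e+01,  2.20864047e+01,  3.89139329e-01, -2.27393018e-02,
       -6.84093720e+01, -1.48164114e+01]), 'joint_velocities': array([-0.01302076, -0.02085363,  0.20570275,  0.0732358 , -0.06288884,
        0.05083962]), 'effort': array([-3.63323818e-05, -3.91686273e+01,  1.87935108e+01,  4.23186466e+00,
        1.34549654e-02, -6.99502766e-05]), 'tcp_pos': array([0.17245741, 0.60024089, 0.24058555]), 'ee_rot': array([[ 9.61071341e-01, -2.76300036e-01, -4.08401811e-04],
       [-2.76300312e-01, -9.61069563e-01, -1.85290427e-03],
       [ 1.19454968e-04,  1.89361474e-03, -9.99998200e-01]]), 'wrist_force': array([-0.23377928, -0.45208969, -0.11309572]), 'moment': array([-0.00110282, -0.01044712, -0.06121183]), 'gripper_force': 0.0, 'gripper_width': 0.9977615419374267}
```

View pics/top0.png

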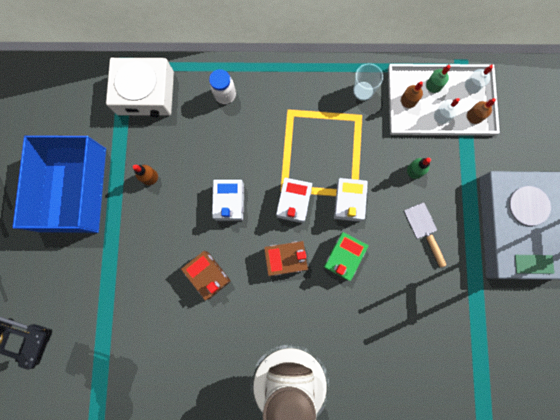

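View pics/side0.png

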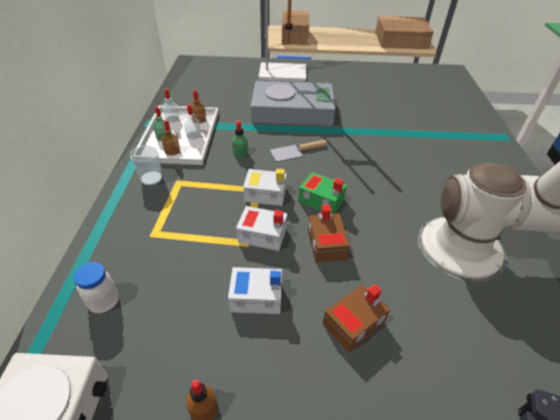

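The top view shows the three white cases: blue knob (225,212), red (291,212), yellow (350,212). Look-alikes with red knobs are brown at (213,287) and (304,257) and green at (341,269). I choose the white ones. The bay is at about (323,152), the droppers at (147,175) and (420,168), and the spatula at (428,235).

```bash
cat > h.py <<'E'
from station import r
import numpy as np, cv2
P={n:r.camera_params(n) for n in("top","side")}
def ray(n,uv):
    K=P[n]["camera_matrix"];E=P[n]["extrinsics"];R=E[:3,:3]
    d=R.T@np.linalg.solve(K,[uv[0],uv[1],1.]);return -R.T@E[:3,3],d/np.linalg.norm(d)
def onz(n,uv,z):
    c,d=ray(n,uv);return c+d*(z-c[2])/d[2]
def tri(a,b):
    A=np.zeros((3,3));v=np.zeros(3)
    for n,uv in(("top",a),("side",b)):
        c,d=ray(n,uv);M=np.eye(3)-np.outer(d,d);A+=M;v+=M@c
    return np.linalg.solve(A,v)
HS={"red":[((0,120,90),(8,255,255)),((172,120,90),(180,255,255))],"yellow":[((22,110,110),(36,255,255))],"blue":[((100,120,80),(125,255,255))]}
def mask(im,c):
    h=cv2.cvtColor(im,cv2.COLOR_BGR2HSV);return sum(cv2.inRange(h,*x) for x in HS[c])
def blobs(m,box,amin=25):
    q=np.zeros_like(m);x0,y0,x1,y1=box;q[y0:y1,x0:x1]=m[y0:y1,x0:x1]
    cs=[c for c in cv2.findContours(q,cv2.RETR_EXTERNAL,cv2.CHAIN_APPROX_NONE)[0] if cv2.contourArea(c)>amin]
    return sorted(cs,key=lambda c:c[:,0,1].mean())
def cen(c):
    m=cv2.moments(c);return np.array([m["m10"]/m["m00"],m["m01"]/m["m00"]])
E
python3 - <<'E'
from h import *
t=r.capture("top");s=r.capture("side")
B={"red":((272,178,312,226),(236,203,290,250)),"yellow":((335,178,368,226),(246,166,290,200)),"blue":((208,178,245,226),(228,265,286,305))}
for c,(bt,bs) in B.items():
    T=blobs(mask(t,c),bt,12);S=sorted(blobs(mask(s,c),bs,12),key=lambda c:c[:,0,0].mean())
    print(c,[(cen(k).round(1),cv2.contourArea(k)) for k in T],[(cen(k).round(1),cv2.contourArea(k)) for k in S])
    if len(T)>1 and len(S)>1:
        print(" tab",tri(cen(T[0]),cen(S[0])).round(4),onz("top",cen(T[0]),.056).round(4)," knob",tri(cen(T[-1]),cen(S[-1])).round(4),onz("top",cen(T[-1]),.085).round(4))
    # white lid
    h=cv2.cvtColor(t,cv2.COLOR_BGR2HSV);w=cv2.inRange(h,(0,0,165),(180,60,255))|mask(t,c)
    x0,y0,x1,y1=bt;k=max(blobs(w,(x0-4,y0-4,x1+3,y1)),key=cv2.contourArea)
    q=cv2.boxPoints(cv2.minAreaRect(k));print(" lid",[onz("top",p,.055)[:2].round(3).tolist() for p in q])
    T0=cv2.boxPoints(cv2.minAreaRect(T[0]));print(" tabq",[onz("top",p,.056)[:2].round(3).tolist() for p in T0])
m=mask(t,"yellow");k=blobs(m,(270,100,375,205),30);print([ (cv2.boundingRect(c),cv2.contourArea(c)) for c in k])
for nm,uv in dict(ul=(288,110),ur=(362,115)).items(): print(nm,onz("top",uv,0).round(3))
big=max(k,key=cv2.contourArea);print(cv2.approxPolyDP(big,3,True)[:,0].tolist())
cv2.imwrite("pics/c1.png",cv2.resize(t[95:300,170:400],None,fx=3,fy=2.9,interpolation=cv2.INTER_CUBIC))
E
```

```text
red [(array([296.1, 188.6]), 151.5), (array([290.9, 212. ]), 48.5)] [(array([250.2, 218.2]), 125.5), (array([277.9, 216.1]), 92.5)]
 tab [ 0.5447 -0.0119  0.0573] [ 0.5449 -0.0119  0.056 ]  knob [0.4735 0.0023 0.083 ] [0.4726 0.0023 0.085 ]
 lid [[0.468, 0.045], [0.58, 0.025], [0.563, -0.058], [0.453, -0.037]]
 tabq [[0.538, 0.018], [0.563, 0.013], [0.552, -0.042], [0.527, -0.037]]
yellow [(array([352.4, 187.7]), 148.5), (array([351.6, 211.3]), 49.0)] [(array([254.4, 178.5]), 86.0), (array([280. , 174.1]), 69.0)]
 tab [ 0.5487 -0.172   0.0562] [ 0.5488 -0.172   0.056 ]  knob [ 0.4764 -0.1648  0.0819] [ 0.476  -0.1644  0.085 ]
 lid [[0.467, -0.122], [0.594, -0.134], [0.587, -0.218], [0.46, -0.205]]
 tabq [[0.538, -0.143], [0.564, -0.146], [0.559, -0.201], [0.533, -0.198]]
blue [(array([227., 188.]), 144.0), (array([225.2, 212. ]), 56.5)] [(array([241.6, 282.3]), 213.0), (array([274.9, 277.6]), 98.5)]
 tab [0.5442 0.1856 0.0576] [0.5448 0.1858 0.056 ]  knob [0.4718 0.1846 0.0791] [0.4708 0.1836 0.085 ]
 lid [[0.571, 0.23], [0.572, 0.141], [0.459, 0.138], [0.458, 0.225]]
 tabq [[0.556, 0.212], [0.557, 0.16], [0.533, 0.16], [0.533, 0.211]]
[((282, 110, 80, 73), 991.0), ((343, 183, 20, 11), 148.5), ((311, 187, 18, 8), 59.0)]
ul [0.806 0.015 0.   ]
ur [ 0.791 -0.214  0.   ]
[[288, 110], [282, 182], [288, 176], [294, 115], [354, 120], [352, 178], [358, 178], [361, 115], [334, 117]]
```

View pics/c1.png

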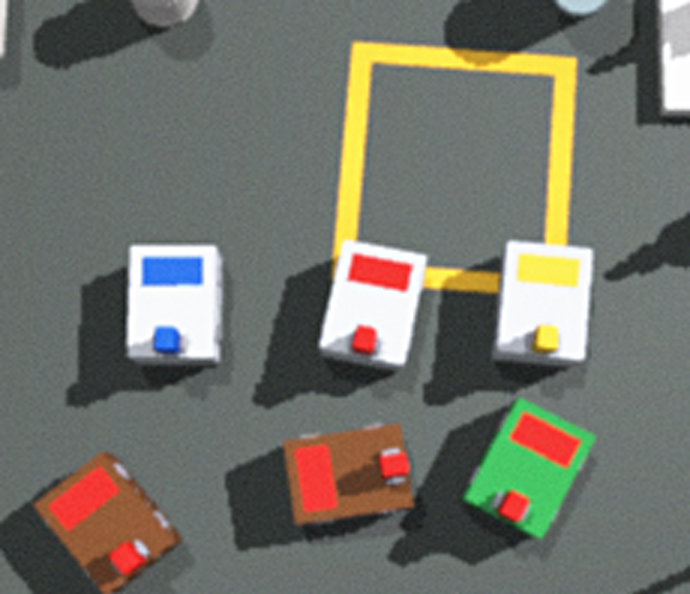

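The crop confirms the white cases: red, yellow and blue knobs at crop (365,340), (547,338) and (166,340), with the bay behind red and yellow. I'm heading for red first (yaw −11.3°).

Request:
drive_tool(steps=[0,0,-0.083,0,0,0,1,0,0,0,0.0242,0.0311,0.0035,1,0,0,0,0.0242,0.0311,0.0035,1,0,0,0,0.0242,0.0311,0.0035,1,0,0,0,0.0242,0.0311,0.0035,1,0,0,0,0.0242,0.0311,0.0035,1,0,0,0,0.0242,0.0311,0.0035,1,0,0,0,0.0242,0.0311,0.0035,1,0,0,0,0.0242,0.0311,0.0035,1,0,0,0,0.0242,0.0311,0.0035,1])

```text
time_s: 1.03
tcp_pos: [0.3317, 0.2817, 0.21]
ee_rot: [[0.981, -0.195, 0.0], [-0.195, -0.981, 0.0], [0.0, -0.0, -1.0]]
wrist_force: [0.5, 0.2, 0.5]
gripper_width: 1.001
gripper_force: 0.0
```

Request:
drive_tool(steps=[0,0,0,0.0242,0.0311,0.0035,1,0,0,0,0.0242,0.0311,0.0035,1,0,0,0,0.0242,0.0311,0.0035,1,0,0,0,0.0242,0.0311,0.0035,1,0,0,0,0.0242,0.0311,0.0035,1,0,0,0,0.0242,0.0311,0.0035,1,0,0,0,0.0242,0.0311,0.0035,1,0,0,0,0.0242,0.0311,0.0035,1,0,0,0,0,0,0,1])

```text
time_s: 1.78
tcp_pos: [0.4741, -0.0032, 0.1812]
ee_rot: [[0.979, -0.203, -0.001], [-0.203, -0.979, -0.001], [-0.001, 0.001, -1.0]]
wrist_force: [0.9, 1.0, 0.8]
gripper_width: 0.998
gripper_force: 0.0
```

```bash
cat >> h.py <<'E'
def plan(x,y,z,yaw):
    s=r.sense();R=s["ee_rot"];cy=np.degrees(np.arctan2(R[1,0],R[0,0]));a=np.radians(yaw)
    d=np.array([x,y,z])-s["tcp_pos"]
    X=np.array([np.cos(a),np.sin(a),0]);Y=np.array([np.sin(a),-np.cos(a),0])
    print("t",s["time_s"],"tcp",s["tcp_pos"].round(4),"yaw",cy.round(2),"tilt",R[:2,2].round(4),"F",s["wrist_force"].round(2),"turnz",np.radians(cy-yaw).round(4),"shift",[(X@d).round(4),(Y@d).round(4),(-d[2]).round(4)],"w",round(s["gripper_width"],3))
E
python3 -c "
from h import *
plan(.473,.002,.079,-11.3)"
```

```text
t 1.7833 tcp [ 0.4741 -0.0032  0.1812] yaw -11.71 tilt [-0.0011 -0.0013] F [0.92 1.03 0.77] turnz -0.0071 shift [np.float64(-0.0021), np.float64(-0.0048), np.float64(0.1022)] w 0.998
```

Request:
drive_tool(steps=[0,0,0,-0.001,-0.005,0.02,1,0,0,0,0,0,0.03,1,0,0,0,0,0,0.03,1,0,0,0,0,0,0.015,1,0,0,0,0,0,0.006,1,0,0,0,0,0,0,0.6,0,0,0,0,0,0,0.3,0,0,0,0,0,0,0.1,0,0,0,0,0,0,0,0,0,0,0,0,0,0])

```text
time_s: 2.62
tcp_pos: [0.4733, 0.0071, 0.0821]
ee_rot: [[0.981, -0.195, 0.002], [-0.195, -0.981, 0.001], [0.002, -0.001, -1.0]]
wrist_force: [-1.6, 0.5, 0.3]
gripper_width: 0.706
gripper_force: 0.0
```

Request:
drive_tool(steps=[0,0,0,0,0,0,0,0,0,0,0,0,0,0,0,0,0,0,0,0,0,0,0,0,0,0,0,0])

```text
time_s: 2.95
tcp_pos: [0.4727, 0.0068, 0.0812]
ee_rot: [[0.981, -0.196, 0.0], [-0.196, -0.981, 0.0], [0.0, -0.0, -1.0]]
wrist_force: [0.1, -1.1, -0.1]
gripper_width: 0.403
gripper_force: 0.0
```

Request:
drive_tool(steps=[0,0,0,0.001,0.005,0.001,0,0,0,0,0,0,0,0,0,0,0,0,0,0,0,0,0,0,0,0,0,0,0,0,0,0,0,0,0])

```text
time_s: 3.37
tcp_pos: [0.4723, 0.0015, 0.0798]
ee_rot: [[0.981, -0.196, -0.001], [-0.196, -0.981, -0.0], [-0.001, 0.0, -1.0]]
wrist_force: [0.5, -1.1, -1.6]
gripper_width: 0.226
gripper_force: 30.0
```

Request:
drive_tool(steps=[0,0,0,0.0012,0,-0.0025,0,0,0,0,0.0015,0,-0.0025,0,0,0,0,0.0015,0,-0.0025,0,0,0,0,0.0015,0,-0.002,0,0,0,0,0,0,0,0,0,0,0,0,0,0,0,0,0,0,0,0,0,0])

```text
time_s: 3.95
tcp_pos: [0.4783, 0.0007, 0.0895]
ee_rot: [[0.981, -0.196, 0.0], [-0.196, -0.981, 0.0], [0.0, -0.0, -1.0]]
wrist_force: [0.6, 0.3, -1.8]
gripper_width: 0.228
gripper_force: 30.0
```

Request:
drive_tool(steps=[0,0,0,0,0,0,0,0,0,0,0,0,0,0])

```text
time_s: 4.12
tcp_pos: [0.4782, 0.0007, 0.0895]
ee_rot: [[0.981, -0.195, -0.0], [-0.195, -0.981, 0.0], [-0.0, -0.0, -1.0]]
wrist_force: [-0.0, 0.9, -1.6]
gripper_width: 0.227
gripper_force: 30.0
```

Request:
drive_tool(steps=[0,0,0,0,0,0,0,0,0,0,0,0,0,0])

```text
time_s: 4.28
tcp_pos: [0.4782, 0.0007, 0.0895]
ee_rot: [[0.981, -0.195, -0.0], [-0.195, -0.981, 0.0], [-0.0, -0.0, -1.0]]
wrist_force: [0.3, 0.4, -1.9]
gripper_width: 0.229
gripper_force: 30.0
```

Request:
drive_tool(steps=[0,0,0,0,0,0,0,0,0,0,0,0,0,0])

```text
time_s: 4.45
tcp_pos: [0.4782, 0.0007, 0.0895]
ee_rot: [[0.981, -0.195, -0.0], [-0.195, -0.981, 0.0], [-0.0, 0.0, -1.0]]
wrist_force: [1.0, 0.4, -1.1]
gripper_width: 0.225
gripper_force: 30.0
```

Red reads about 1.6 N, which means empty. Setting it down and releasing.

Request:
drive_tool(steps=[0,0,0,-0.0015,0,0.002,0,0,0,0,-0.0015,0,0.0025,0,0,0,0,-0.0015,0,0.0025,0,0,0,0,-0.0012,0,0.0025,0,0,0,0,0,0,0,0,0,0,0,0,0,0,0,0,0,0,0,0,0,0.5,0,0,0,0,0,0,0.5,0,0,0,0,0,0,0.5,0,0,0,0,0,0,0.5])

```text
time_s: 5.28
tcp_pos: [0.473, 0.0018, 0.0802]
ee_rot: [[0.981, -0.196, 0.001], [-0.196, -0.981, 0.0], [0.001, -0.0, -1.0]]
wrist_force: [-1.2, -1.4, 0.1]
gripper_width: 0.441
gripper_force: 0.0
```

Request:
drive_tool(steps=[0,0,0,0,0,-0.02,0.6,0,0,0,0,0,-0.03,0.6,0,0,0,0,0,-0.01,0.6,0,0,0,0,0,0,0.6])

```text
time_s: 5.62
tcp_pos: [0.4747, 0.0023, 0.1429]
ee_rot: [[0.981, -0.195, 0.007], [-0.195, -0.981, 0.002], [0.006, -0.003, -1.0]]
wrist_force: [0.8, -0.1, 0.1]
gripper_width: 0.592
gripper_force: 0.0
```

```bash
python3 -c "
from h import *
plan(.4765,-.165,.080,-5.8)"
```

```text
t 5.6167 tcp [0.4747 0.0023 0.1429] yaw -11.25 tilt [0.0068 0.0017] F [ 0.78 -0.08  0.09] turnz -0.0951 shift [np.float64(0.0187), np.float64(0.1662), np.float64(0.0629)] w 0.592
```

Request:
drive_tool(steps=[0,0,0.095,0,0,0,0.7,0,0,0,0.004,0.033,0,0.7,0,0,0,0.004,0.033,0,0.7,0,0,0,0.004,0.033,0,0.7,0,0,0,0.004,0.033,0,0.7,0,0,0,0.004,0.034,0,0.7,0,0,0,0,0,0,0.7,0,0,0,0,0,0,0.7,0,0,0,0,0,0,0.7])

```text
time_s: 6.37
tcp_pos: [0.4437, -0.163, 0.1393]
ee_rot: [[0.958, -0.288, -0.001], [-0.288, -0.958, 0.0], [-0.001, 0.0, -1.0]]
wrist_force: [0.3, 0.5, 0.8]
gripper_width: 0.699
gripper_force: 0.0
```

```bash
python3 -c "
from h import *
plan(.4765,-.165,.080,-5.8)"
```

```text
t 6.3667 tcp [ 0.4437 -0.163   0.1393] yaw -16.76 tilt [-0.0012  0.0002] F [0.31 0.52 0.79] turnz -0.1913 shift [np.float64(0.0329), np.float64(-0.0013), np.float64(0.0593)] w 0.699
```

Request:
drive_tool(steps=[0,0,-0.0955,0,0,0,0.7,0,0,0,0,0,0,0.7,0,0,-0.0955,0,0,0,0.7,0,0,0,0.033,-0.001,0,0.7,0,0,0,0,0,0,0.7,0,0,0,0,0,0.02,0.7,0,0,0,0,0,0.025,0.7,0,0,0,0,0,0.014,0.7,0,0,0,0,0,0,0.5,0,0,0,0,0,0,0.4])

```text
time_s: 7.2
tcp_pos: [0.4771, -0.1646, 0.0806]
ee_rot: [[0.995, -0.1, -0.002], [-0.1, -0.995, -0.0], [-0.002, 0.0, -1.0]]
wrist_force: [0.0, 0.1, 0.2]
gripper_width: 0.619
gripper_force: 0.0
```

```bash
python3 -c "
from h import *
plan(.4765,-.165,.080,-5.8)"
```

```text
t 7.2 tcp [ 0.4771 -0.1646  0.0806] yaw -5.74 tilt [-0.0016 -0.0003] F [0.01 0.09 0.25] turnz 0.001 shift [np.float64(-0.0006), np.float64(0.0005), np.float64(0.0006)] w 0.619
```

Request:
drive_tool(steps=[0,0,0,0,0,0,0,0,0,0,0,0,0,0,0,0,0,0,0,0,0,0,0,0,0,0,0,0,0,0,0,0,0,0,0,0,0,0,0,0,0,0,0,0,0,0,0,0,0,0,0,0,0,0,0,0,0,0,0,0,0,0,0])

```text
time_s: 7.95
tcp_pos: [0.4771, -0.1655, 0.0816]
ee_rot: [[0.995, -0.101, 0.0], [-0.101, -0.995, -0.0], [0.0, 0.0, -1.0]]
wrist_force: [-1.6, 0.0, 5.8]
gripper_width: 0.227
gripper_force: 30.0
```

Request:
drive_tool(steps=[0,0,0,0.0012,0,-0.0025,0,0,0,0,0.0015,0,-0.0025,0,0,0,0,0.0015,0,-0.0025,0,0,0,0,0.0015,0,-0.002,0,0,0,0,0,0,0,0,0,0,0,0,0,0,0,0,0,0,0,0,0,0,0])

```text
validation failed for argument at $.st...
```

Request:
drive_tool(steps=[0,0,0,0,0,0,0,0,0,0,0,0,0,0])

```text
time_s: 8.12
tcp_pos: [0.4772, -0.1655, 0.0816]
ee_rot: [[0.995, -0.1, 0.0], [-0.1, -0.995, -0.0], [0.0, 0.0, -1.0]]
wrist_force: [-2.2, -0.6, 5.6]
gripper_width: 0.226
gripper_force: 30.0
```

Request:
drive_tool(steps=[0,0,0,0,0,0,0,0,0,0,0,0,0,0])

```text
time_s: 8.28
tcp_pos: [0.4771, -0.1655, 0.0816]
ee_rot: [[0.995, -0.101, 0.0], [-0.101, -0.995, -0.0], [0.0, 0.0, -1.0]]
wrist_force: [-1.2, 0.3, 5.1]
gripper_width: 0.228
gripper_force: 30.0
```

Request:
drive_tool(steps=[0,0,0,0,0,0,0,0,0,0,0,0,0,0])

```text
time_s: 8.45
tcp_pos: [0.4772, -0.1655, 0.0816]
ee_rot: [[0.995, -0.1, 0.0], [-0.1, -0.995, -0.0], [0.0, 0.0, -1.0]]
wrist_force: [-1.4, -1.0, 5.6]
gripper_width: 0.226
gripper_force: 30.0
```

Request:
drive_tool(steps=[0,0,0,0.0012,0,-0.003,0,0,0,0,0.0015,0,-0.0025,0,0,0,0,0.0015,0,-0.0025,0,0,0,0,0.0015,0,-0.0025,0,0,0,0,0,0,0,0,0,0,0,0,0,0,0,0,0,0,0,0,0,0])

```text
time_s: 9.03
tcp_pos: [0.4826, -0.1658, 0.0914]
ee_rot: [[0.995, -0.101, -0.0], [-0.101, -0.995, 0.0], [-0.0, -0.0, -1.0]]
wrist_force: [0.3, 0.9, -1.5]
gripper_width: 0.23
gripper_force: 30.0
```

Request:
drive_tool(steps=[0,0,0,0,0,0,0,0,0,0,0,0,0,0])

```text
time_s: 9.2
tcp_pos: [0.4826, -0.1659, 0.0914]
ee_rot: [[0.995, -0.101, -0.0], [-0.101, -0.995, 0.0], [-0.0, -0.0, -1.0]]
wrist_force: [0.4, 0.5, -2.0]
gripper_width: 0.23
gripper_force: 30.0
```

Request:
drive_tool(steps=[0,0,0,0,0,0,0,0,0,0,0,0,0,0])

```text
time_s: 9.37
tcp_pos: [0.4826, -0.1659, 0.0915]
ee_rot: [[0.995, -0.101, -0.0], [-0.101, -0.995, 0.0], [-0.0, 0.0, -1.0]]
wrist_force: [0.7, -0.6, -1.4]
gripper_width: 0.227
gripper_force: 30.0
```

Request:
drive_tool(steps=[0,0,0,0,0,0,0,0,0,0,0,0,0,0])

```text
time_s: 9.53
tcp_pos: [0.4826, -0.1659, 0.0915]
ee_rot: [[0.995, -0.101, -0.0], [-0.101, -0.995, 0.0], [-0.0, -0.0, -1.0]]
wrist_force: [-0.0, 0.1, -1.2]
gripper_width: 0.228
gripper_force: 30.0
```

Yellow reads about 1.5 N, also empty. Setting it down, then going to blue.

Request:
drive_tool(steps=[0,0,0,-0.0015,0,0.0025,0,0,0,0,-0.0015,0,0.0025,0,0,0,0,-0.0015,0,0.0025,0,0,0,0,-0.0012,0,0.0025,0,0,0,0,0,0,0,0,0,0,0,0,0,0,0,0,0,0,0,0,0,0.5,0,0,0,0,0,0,0.5,0,0,0,0,0,0,0.5,0,0,0,0,0,0,0.5])

```text
time_s: 10.37
tcp_pos: [0.4773, -0.1654, 0.0816]
ee_rot: [[0.995, -0.101, 0.001], [-0.101, -0.995, -0.0], [0.001, 0.0, -1.0]]
wrist_force: [0.6, 0.1, -1.0]
gripper_width: 0.432
gripper_force: 0.0
```

Request:
drive_tool(steps=[0,0,0,0,0,-0.02,0.6,0,0,0,0,0,-0.03,0.6,0,0,0,0,0,-0.02,0.6,0,0,0,0,0,0,0.6,0,0,-0.12,0,0,0,0.7,0,0,0,0,0,0,0.7])

```text
time_s: 10.87
tcp_pos: [0.477, -0.1652, 0.1516]
ee_rot: [[1.0, 0.021, 0.001], [0.021, -1.0, 0.0], [0.001, -0.0, -1.0]]
wrist_force: [0.6, -0.7, -0.1]
gripper_width: 0.668
gripper_force: 0.0
```

```bash
python3 -c "
from h import *
plan(.472,.184,.080,1)"
```

```text
t 10.8667 tcp [ 0.477  -0.1652  0.1516] yaw 1.21 tilt [0.0007 0.0002] F [ 0.62 -0.75 -0.12] turnz 0.0037 shift [np.float64(0.0011), np.float64(-0.3493), np.float64(0.0716)] w 0.668
```

Request:
drive_tool(steps=[0,0,0,0,-0.0388,0,0.7,0,0,0,0,-0.0388,0,0.7,0,0,0,0,-0.0388,0,0.7,0,0,0,0,-0.0388,0,0.7,0,0,0,0,-0.0388,0,0.7,0,0,0,0,-0.0388,0,0.7,0,0,0,0,-0.0388,0,0.7,0,0,0,0,-0.0388,0,0.7,0,0,0,0.001,-0.0388,0,0.7,0,0,0,0,0,0,0.7])

```text
time_s: 11.7
tcp_pos: [0.4722, 0.1895, 0.1513]
ee_rot: [[1.0, 0.023, 0.002], [0.023, -1.0, 0.001], [0.002, -0.001, -1.0]]
wrist_force: [0.8, -0.2, -0.2]
gripper_width: 0.7
gripper_force: 0.0
```

Request:
drive_tool(steps=[0,0,0,0,0,0,0.7,0,0,0,0,0,0,0.7])

```text
time_s: 11.87
tcp_pos: [0.4707, 0.1836, 0.1507]
ee_rot: [[1.0, 0.018, -0.002], [0.018, -1.0, -0.001], [-0.002, 0.001, -1.0]]
wrist_force: [0.9, -1.0, 0.4]
gripper_width: 0.701
gripper_force: 0.0
```

```bash
python3 -c "
from h import *
plan(.472,.184,.080,1)"
```

```text
t 11.8667 tcp [0.4707 0.1836 0.1507] yaw 1.03 tilt [-0.0017 -0.0011] F [ 0.93 -1.01  0.44] turnz 0.0006 shift [np.float64(0.0013), np.float64(-0.0004), np.float64(0.0707)] w 0.701
```

Request:
drive_tool(steps=[0,0,0,0.001,0,0.025,0.6,0,0,0,0,0,0.03,0.6,0,0,0,0,0,0.015,0.5,0,0,0,0,0,0,0.4,0,0,0,0,0,0,0,0,0,0,0,0,0,0,0,0,0,0,0,0,0,0,0,0,0,0,0,0,0,0,0,0,0,0,0,0,0,0,0,0,0,0])

```text
time_s: 12.7
tcp_pos: [0.4729, 0.1836, 0.0829]
ee_rot: [[1.0, 0.019, 0.002], [0.019, -1.0, 0.0], [0.002, -0.0, -1.0]]
wrist_force: [0.1, -3.6, 6.2]
gripper_width: 0.227
gripper_force: 30.0
```

Request:
drive_tool(steps=[0,0,0,0,0,0,0,0,0,0,0,0,0,0,0,0,0,0,0,0,0])

```text
time_s: 12.95
tcp_pos: [0.4728, 0.1837, 0.0829]
ee_rot: [[1.0, 0.019, 0.001], [0.019, -1.0, 0.0], [0.001, -0.0, -1.0]]
wrist_force: [0.3, -3.2, 7.0]
gripper_width: 0.228
gripper_force: 30.0
```

Request:
drive_tool(steps=[0,0,0,0.0012,0,-0.003,0,0,0,0,0.0015,0,-0.003,0,0,0,0,0.0015,0,-0.0025,0,0,0,0,0.0015,0,-0.0025,0,0,0,0,0,0,0,0,0,0,0,0,0,0,0,0,0,0,0,0,0,0])

```text
time_s: 13.53
tcp_pos: [0.4778, 0.1839, 0.0922]
ee_rot: [[1.0, 0.019, -0.001], [0.019, -1.0, -0.0], [-0.001, 0.0, -1.0]]
wrist_force: [0.8, -0.0, -7.3]
gripper_width: 0.227
gripper_force: 30.0
```

Request:
drive_tool(steps=[0,0,0,0,0,0,0,0,0,0,0,0,0,0])

```text
time_s: 13.7
tcp_pos: [0.4779, 0.1839, 0.0924]
ee_rot: [[1.0, 0.019, -0.0], [0.019, -1.0, -0.0], [-0.0, 0.0, -1.0]]
wrist_force: [1.7, -0.8, -6.7]
gripper_width: 0.227
gripper_force: 30.0
```

Request:
drive_tool(steps=[0,0,0,0,0,0,0,0,0,0,0,0,0,0])

```text
time_s: 13.87
tcp_pos: [0.478, 0.184, 0.0925]
ee_rot: [[1.0, 0.019, -0.0], [0.019, -1.0, -0.0], [-0.0, 0.0, -1.0]]
wrist_force: [1.7, -1.2, -6.6]
gripper_width: 0.226
gripper_force: 30.0
```

Run:
```python
from h import *
t=r.capture("top");plan(.472,.184,.08,1)
cv2.imwrite("pics/c2.png",cv2.resize(t[50:300,130:450],None,fx=2.4,fy=2.4))
# bay: tape corners outer/inner on z=0
for n,l in dict(outer=[(288,110),(361,115)],inner=[(294,115),(354,120)],left=[(282,182),(288,176)],right=[(352,178),(358,178)]).items(): print(n,[onz("top",p,0)[:2].round(3).tolist() for p in l])
m=mask(t,"yellow")
def line(box,ax):
    x0,y0,x1,y1=box;ys,xs=np.nonzero(m[y0:y1,x0:x1]);p=np.array([onz("top",(x+x0,y+y0),0)[:2] for x,y in zip(xs,ys)])
    a,b=(p[:,0],p[:,1]) if ax else (p[:,1],p[:,0]); k=np.polyfit(a,b,1);return k
L=line((278,122,300,170),1);R=line((346,126,368,170),1);F=line((298,106,350,124),0);N=line((311,180,334,200),0)
print("L",L,"R",R,"F",F,"N",N)
```

```text
t 13.9167 tcp [0.478  0.184  0.0925] yaw 1.1 tilt [-0. -0.] F [ 2.1  -0.52 -7.2 ] turnz 0.0018 shift [np.float64(-0.006), np.float64(-0.0001), np.float64(0.0125)] w 0.224
outer [[0.806, 0.015], [0.791, -0.211]]
inner [[0.79, -0.004], [0.775, -0.189]]
left [[0.577, 0.03], [0.596, 0.012]]
right [[0.591, -0.18], [0.591, -0.198]]
L [-0.07250908  0.06526999] R [-0.06757744 -0.14892389] F [0.07712399 0.79699138] N [0.0517314  0.55577569]
```

View pics/c2.png

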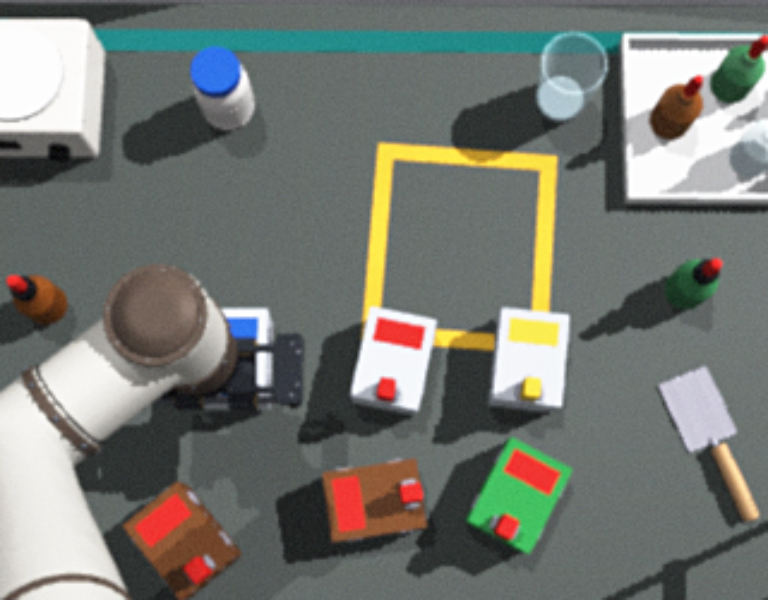

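Blue reads about 7 N, so it is the full one. In the picture the gripper is on blue at (265,365) with the bay in the middle at (462,245), centred at (0.670, −0.089) with heading about −4°. I'll set it down, slide it ahead past the red case, then sideways.

Request:
drive_tool(steps=[0,0,0,-0.0015,0,0.0025,0,0,0,0,-0.0015,0,0.003,0,0,0,0,-0.0015,0,0.0025,0,0,0,0,-0.0012,0,0.0025,0,0,0,0,0,0,0,0,0,0,0,0,0,0,0,0,0,0,0,0,0,0,0])

```text
validation failed for argument at $.st...
```

Request:
drive_tool(steps=[0,0,0,0,0,0,0,0,0,0,0,0,0,0,0,0,0,0,0,0,0,0,0,0,0,0,0,0])

```text
time_s: 14.25
tcp_pos: [0.478, 0.184, 0.0926]
ee_rot: [[1.0, 0.019, 0.0], [0.019, -1.0, 0.0], [0.0, -0.0, -1.0]]
wrist_force: [1.9, -1.2, -6.5]
gripper_width: 0.228
gripper_force: 30.0
```

Request:
drive_tool(steps=[0,0,0,-0.0015,0,0.0025,0,0,0,0,-0.0015,0,0.003,0,0,0,0,-0.0015,0,0.0025,0,0,0,0,-0.0012,0,0.0025,0,0,0,0,0,0,0,0,0,0,0,0,0,0,0])

```text
time_s: 14.75
tcp_pos: [0.4715, 0.1835, 0.0829]
ee_rot: [[1.0, 0.02, -0.001], [0.02, -1.0, -0.001], [-0.001, 0.001, -1.0]]
wrist_force: [-5.2, -0.3, 3.8]
gripper_width: 0.227
gripper_force: 30.0
```

Request:
drive_tool(steps=[0,0,0,0,0,0,0,0,0,0,0,0,0,0])

```text
time_s: 14.92
tcp_pos: [0.4716, 0.1835, 0.0829]
ee_rot: [[1.0, 0.02, -0.001], [0.02, -1.0, -0.001], [-0.001, 0.001, -1.0]]
wrist_force: [-6.1, -0.6, 3.9]
gripper_width: 0.229
gripper_force: 30.0
```

Request:
drive_tool(steps=[0,0,0,0.003,0,0,0,0,0,0,0.006,0,0,0,0,0,0,0.009,0,0,0,0,0,0,0.01,0,0,0,0,0,0,0.01,0,0,0,0,0,0,0.01,0,0,0,0,0,0,0.01,0,0,0,0,0,0,0.01,0,0,0,0,0,0,0.01,0,0,0,0,0,0,0.01,0,0,0])

```text
time_s: 15.75
tcp_pos: [0.5581, 0.1848, 0.0829]
ee_rot: [[1.0, 0.019, -0.005], [0.019, -1.0, -0.003], [-0.005, 0.002, -1.0]]
wrist_force: [-9.9, 0.1, 7.7]
gripper_width: 0.228
gripper_force: 30.0
```

Request:
drive_tool(steps=[0,0,0,0.01,0,0,0,0,0,0,0.01,0,0,0,0,0,0,0.01,0,0,0,0,0,0,0.01,0,0,0,0,0,0,0.01,0,0,0,0,0,0,0.01,0,0,0,0,0,0,0.01,0,0,0,0,0,0,0.008,0,0,0,0,0,0,0.005,0,0,0,0,0,0,0,0,0,0])

```text
time_s: 16.58
tcp_pos: [0.6428, 0.1868, 0.083]
ee_rot: [[1.0, 0.02, -0.002], [0.02, -1.0, -0.002], [-0.002, 0.002, -1.0]]
wrist_force: [-4.6, -0.9, 3.6]
gripper_width: 0.228
gripper_force: 30.0
```

Run:
```python
from h import *
t=r.capture("top");plan(.643,-.082,.083,-4.1)
cv2.imwrite("pics/c3.png",cv2.resize(t[50:300,130:450],None,fx=2.4,fy=2.4))
```

```text
t 16.6333 tcp [0.6427 0.1868 0.083 ] yaw 1.13 tilt [-0.0016 -0.0015] F [-4.32 -1.58  3.29] turnz 0.0913 shift [np.float64(0.0195), np.float64(0.2681), np.float64(-0.0)] w 0.226
```

View pics/c3.png

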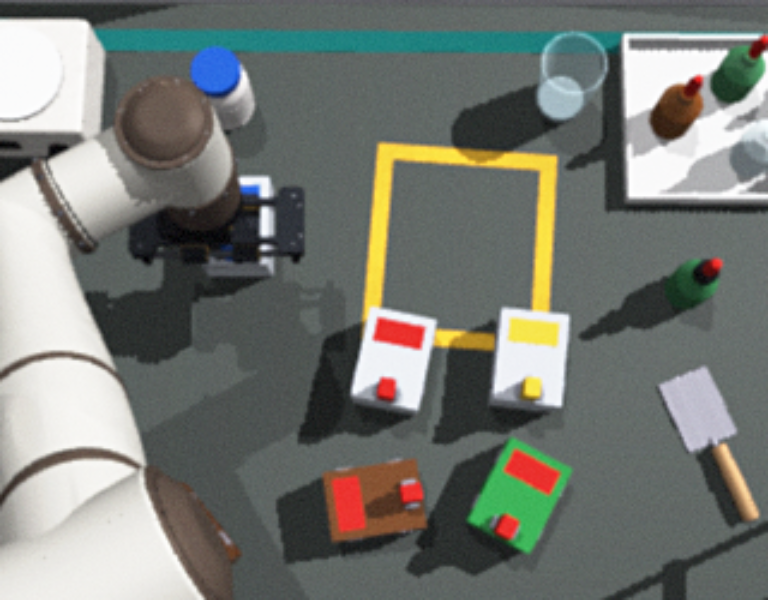

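The case followed straight, now at about (240,225) in the crop, with red and yellow undisturbed. Now sliding it sideways into the bay with a slight turn.

Request:
drive_tool(steps=[0,0,0,0,0.004,0,0,0,0,0,0,0.007,0,0,0,0,0.0035,0.0003,0.01,0,0,0,0,0.0035,0.0003,0.01,0,0,0,0,0.0035,0.0003,0.01,0,0,0,0,0.0035,0.0003,0.01,0,0,0,0,0.0035,0.0003,0.01,0,0,0,0,0.0035,0.0003,0.01,0,0,0,0,0.0035,0.0003,0.01,0,0,0,0,0.0035,0.0003,0.01,0,0])

```text
time_s: 17.47
tcp_pos: [0.6477, 0.0966, 0.0832]
ee_rot: [[1.0, -0.008, 0.004], [-0.008, -1.0, 0.002], [0.004, -0.002, -1.0]]
wrist_force: [1.2, 6.8, -1.5]
gripper_width: 0.232
gripper_force: 30.0
```

```bash
python3 -c "
from h import *
plan(.643,-.082,.083,-4.1)"
```

```text
t 17.4667 tcp [0.6477 0.0966 0.0832] yaw -0.46 tilt [0.0039 0.0018] F [ 1.21  6.81 -1.49] turnz 0.0636 shift [np.float64(0.008), np.float64(0.1784), np.float64(0.0002)] w 0.232
```

Request:
drive_tool(steps=[0,0,0.0035,0.0003,0.01,0.0003,0,0,0,0.0035,0.0003,0.01,0.0003,0,0,0,0.0035,0.0003,0.01,0,0,0,0,0.0035,0.0003,0.01,0,0,0,0,0.0035,0.0003,0.01,0,0,0,0,0.0035,0.0003,0.01,0,0,0,0,0.0035,0.0003,0.01,0,0,0,0,0.0035,0.0003,0.01,0,0,0,0,0.0035,0.0003,0.01,0,0,0,0,0.0035,0.0003,0.01,0,0])

```text
time_s: 18.3
tcp_pos: [0.6484, -0.0036, 0.083]
ee_rot: [[0.999, -0.043, 0.004], [-0.043, -0.999, 0.001], [0.004, -0.001, -1.0]]
wrist_force: [0.1, 2.5, 2.9]
gripper_width: 0.228
gripper_force: 30.0
```

Request:
drive_tool(steps=[0,0,0.0035,0.0003,0.01,0,0,0,0,0.0035,0.0003,0.01,0,0,0,0,0.0035,0.0003,0.01,0,0,0,0,0.0035,0.0003,0.01,0,0,0,0,0.0035,0.0003,0.01,0,0,0,0,0.0035,0.0003,0.01,0,0,0,0,0.0035,0.0003,0.01,0,0,0,0,0.0035,0,0.006,0,0,0,0,0,0,0,0,0,0,0,0,0,0,0,0])

```text
time_s: 19.13
tcp_pos: [0.646, -0.0812, 0.0829]
ee_rot: [[0.997, -0.072, 0.003], [-0.072, -0.997, -0.001], [0.003, 0.001, -1.0]]
wrist_force: [1.8, -1.7, 4.5]
gripper_width: 0.227
gripper_force: 30.0
```

Run:
```python
from h import *
t=r.capture("top");plan(.643,-.082,.083,-4.1)
cv2.imwrite("pics/c4.png",cv2.resize(t[50:300,130:450],None,fx=2.4,fy=2.4))
```

```text
t 19.1833 tcp [ 0.646  -0.0812  0.0829] yaw -4.12 tilt [ 0.0029 -0.0017] F [ 1.55 -2.44  4.43] turnz -0.0003 shift [np.float64(-0.0029), np.float64(0.001), np.float64(-0.0001)] w 0.229
```

View pics/c4.png

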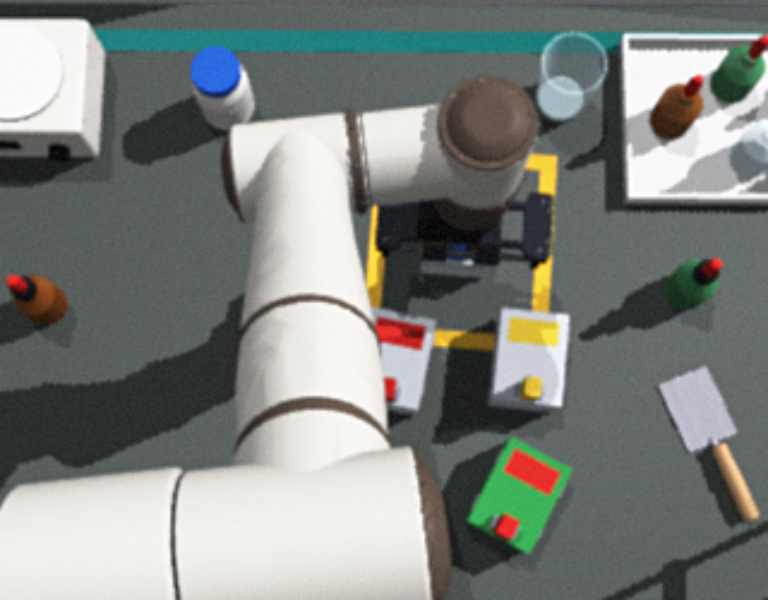

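The case is inside the bay at about (460,250), with the gripper over it. Releasing, rising and clearing the view.

Request:
drive_tool(steps=[0,0,0,0,0,0,0.5,0,0,0,0,0,0,0.5,0,0,0,0,0,0,0.5,0,0,0,0,0,0,0.5,0,0,0,0,0,-0.015,0.5,0,0,0,0,0,-0.03,0.5,0,0,0,0,0,-0.035,0.5,0,0,0,0,0,-0.035,0.5,0,0,0,0,0,-0.02,0.5,0,0,0,0,-0.02,0,0.5])

```text
time_s: 20.02
tcp_pos: [0.6485, -0.0621, 0.2227]
ee_rot: [[0.997, -0.074, 0.01], [-0.074, -0.997, -0.001], [0.01, 0.0, -1.0]]
wrist_force: [0.8, 0.3, 0.8]
gripper_width: 0.498
gripper_force: 0.0
```

Request:
drive_tool(steps=[0,0,0,0,-0.035,0,0.5,0,0,0,0,-0.035,0,0.5,0,0,0,0,-0.035,0,0.5,0,0,0,0,-0.035,0,0.5,0,0,0,0,-0.035,0,0.5,0,0,0,0,-0.035,0,0.5,0,0,0,0,-0.035,0,0.5,0,0,0,0,-0.035,0,0.5,0,0,0,0,-0.02,0,0.5,0,0,0,0,0,0,0.5])

```text
time_s: 20.85
tcp_pos: [0.6672, 0.2436, 0.2149]
ee_rot: [[0.998, -0.067, -0.001], [-0.067, -0.998, -0.0], [-0.001, 0.0, -1.0]]
wrist_force: [-0.4, -0.1, 0.6]
gripper_width: 0.496
gripper_force: 0.0
```

Run:
```python
from h import *
t=r.capture("top");plan(.643,-.082,.083,-4.1)
cv2.imwrite("pics/c5.png",cv2.resize(t[50:300,130:450],None,fx=2.4,fy=2.4))
T=blobs(mask(t,"blue"),(290,110,365,200),12)
a,b=onz("top",cen(T[0]),.056),onz("top",cen(T[-1]),.085);d=(a-b)[:2];print(len(T),a,b,"heading",np.degrees(np.arctan2(d[1],d[0])),"centre",b[:2]+.042*d/np.linalg.norm(d))
```

```text
t 20.9 tcp [0.6672 0.2414 0.2151] yaw -3.94 tilt [-0.0019 -0.0009] F [-0.22 -0.68  0.02] turnz 0.0027 shift [np.float64(-0.001), np.float64(0.3243), np.float64(0.1321)] w 0.501
2 [ 0.71724979 -0.08498868  0.056     ] [ 0.64439954 -0.07912876  0.085     ] heading -4.598844882650411 centre [ 0.68626432 -0.08249627]
```

View pics/c5.png

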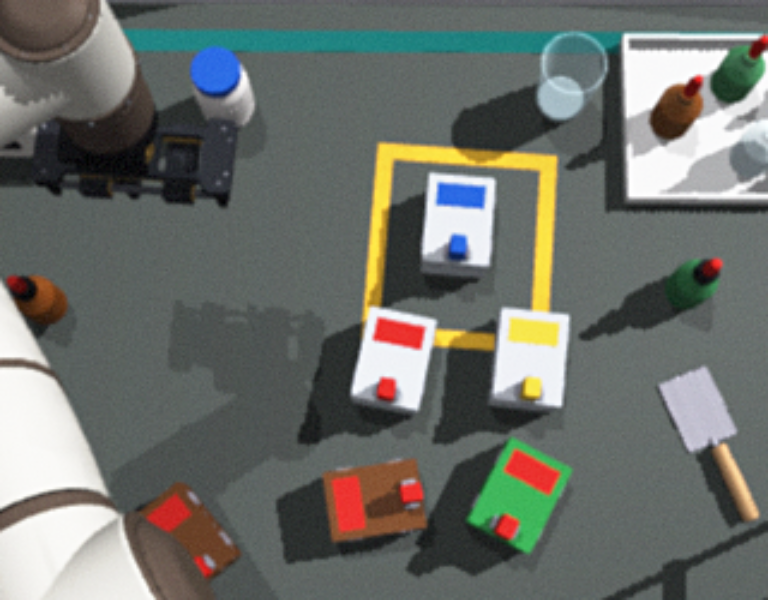

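The blue case stands square and wholly inside the tape at (460,225), and the rest is unmoved. Handing in.

```bash
python3 -c "
from station import r
print(r.finish_job())"
```

```text
the job is handed in; nothing more can be done
None
```

I felt the cases in order: red and yellow read about 1.5 N (empty) and blue about 7 N (full); the blue case now stands inside the yellow outline, within about 1° of square, the empty cases, dropper bottles and spatula look unmoved in the last picture, and I handed the job in at about 21 s (no verdict was shown).

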